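# Put the seasonings back on their own coasters

### The arm

A 6-joint arm with a two-finger parallel gripper is mounted at the origin on a cart in front of the work surface, level with it; the furniture and walls round the work are solid. World frame = base frame: x ahead of the robot, y to its left, z up, the work surface at z = 0. Lengths are in m, angles in rad, forces in N, time in s.
With the tool pointing down it reaches from about 0.275 to 0.75 m from the base axis. Payload 10.2 kg.
Tool frame: the origin (TCP) lies at the very end of the fingers, on their centre line; the grasp point (between the pads) lies 19 mm behind it; z points along the fingers, y is the line along which they close (so a half turn about z gives the same grasp; the last joint's range is limited). The gripper opens to 88 mm and grips with 3 to 60 N. Pads are 18 mm wide; open, the fingers measure 123 mm over their backs; the gripper's body (75 mm by 187 mm) begins 45 mm behind the grasp point.
Start: joints at [0.953, 0.313, 1.498, -0, 1.331, -0.223], TCP at [0.202, 0.485, 0.239] pointing down, gripper open.
Joint ranges: [-2.94, 2.94], [-0.97, 2.17], [0.19, 2.56], [-1.23, 4.37], [0.02, 3.11], [-2.88, 2.88]. Speed limits (rad/s): [2.39, 2.39, 3.01, 3.14, 3.14, 3.14].

### API

Orientations are given as [roll, pitch, yaw] about the fixed x, y, z axes, in that order (R = Rz(yaw) Ry(pitch) Rx(roll)).
In Python, from rig import arm gives the robot as it stands. The module is installed in compiled form; this text tells all that it offers.
- The arm moves only by the shell command python3 -m inch 'ROWS' [FORCE]. ROWS is a JSON list of rows, 1 to 5 of them, each of 5 numbers: dx, dy, dz in m, then a turn about the tool's z in rad, then the finger opening in m; each row is the pose to reach, as a shift and turn from the pose commanded when the command began, along the tool's axes at that moment; what a row does not reach only later rows make up. A row lasts 1/12 s, in which the tool goes at most 0.0417 m and 0.125 rad, less where a joint would pass 70% of its speed; a pose out of reach is approached as far as the arm can. The fingers move at their own pace and stop on an object; FORCE is the grip in N (left out, the last holds). Time passes only in rows, so rows that do not move let the fingers close. It prints the time, the measured TCP pose, the force, the opening and the grip force at its end.
- arm.read_state(): the state, without advancing time (a new reading comes with each control period).
- arm.grab_frame(name): name is "side" or "top"; returns a dict with "img" (480x640x3 uint8, blue, green, red), "fovy" (degrees; the focal length in pixels is half the picture's height over the tangent of half this angle, whatever the lens; pixels are square), "cx", "cy" (the principal point, pixels), "R" (3x3) and "t" (3): a world point X has camera coordinates R X + t. Camera axes: x right, y down, z forward; pixel columns grow to the right and rows downward; lengths in m; the calibration is good to about 2 mm. A picture is of the moment at which its call begins. There is no depth.
- arm.job_done(): hands the job in; it is judged then, once.
The state is a dict: "time": time; "qpos": joint angles; "joint_velocities": joint speeds; "joint_torque": joint torques, N m; "tcp_pos": TCP position; "tcp_rot": TCP orientation; "force": force on the tool from outside, world axes, zero at the start; "ft_torque": the same for the moment, N m; "grip_width": finger opening in m; "grasp_force": force on a finger pad.
Only numpy, scipy, OpenCV 4.12 (cv2) and the standard library are available. Lean on these libraries where they do the work, as an engineer would, in place of code of your own. Each camera call takes 0.05 s, during which the arm holds its last target. There are 200 camera calls.

### The job

The four things on the coasters have got mixed up: swap them round so that the pepper mill stands on the wooden coaster, the salt shaker on the white one, the red-capped spice jar on the red one and the mandarin on the blue one, each well in the middle and the mill, shaker and jar upright. Every coaster is taken at the start, so use the empty black slate as a parking spot on the way; never tip the mill, shaker or jar over, and leave everything standing still.

Things in the scene. Friction and masses are not known exactly. Their poses are not given: they have to be found in the camera images.
- pepper_mill: tall brown wooden pepper mill, 170 mm high: round body 58 mm across up to 122 mm, above it a rounded head 50 mm across from 123 to 159 mm, then a 12 mm wide metal tip; about 0.18 kg; upright; origin at the centre of its underside, z up along its axis
- salt_shaker: small glass salt shaker with a grey-white rounded cap, 90 mm high, round, 44 mm across up to about 70 mm high, cap 34 mm across; about 0.1 kg; upright; origin at the centre of its underside, z up along its axis
- spice_jar: clear spice jar with a red cap and a dark label, 105 mm high, round: body 42 mm across, cap (from 85 mm up) 44 mm across; about 0.11 kg; upright; origin at the centre of its underside, z up along its axis
- mandarin: orange mandarin fruit, 46 mm across and 39 mm high, resting on its flattish underside; about 0.04 kg; origin at the centre of its underside
- mandarin_mid (a point): the middle of the mandarin, 19.5 mm above its underside
- coaster_wood: round brown wooden coaster, diameter 90 mm, 10 mm thick, fixed to the worktop; origin at the centre of its underside, so its top is 10 mm above the origin, z up
- coaster_white: round white coaster, diameter 90 mm, 10 mm thick, fixed to the worktop; origin at the centre of its underside, so its top is 10 mm above the origin, z up
- coaster_red: round red coaster, diameter 90 mm, 10 mm thick, fixed to the worktop; origin at the centre of its underside, so its top is 10 mm above the origin, z up
- coaster_blue: round blue coaster, diameter 90 mm, 10 mm thick, fixed to the worktop; origin at the centre of its underside, so its top is 10 mm above the origin, z up
- slate: square black slate tile, 90 x 90 mm, 10 mm thick, fixed to the worktop and empty at the start; the spare spot; origin at the centre of its underside, top 10 mm above it. At every start each of the four coasters carries one wrong thing
Not all that is in view belongs to the job. What is shaped like the salt_shaker but purple is not meant.

How it is judged:
At the end, for the whole second after the job is handed in: Each thing rests on its own coaster (underside at the coaster's top within about 5 mm), its middle within 14 mm of the coaster's centre; mill, shaker and jar upright within 0.1 rad; all released and at rest (horizontal distance between pepper_mill and coaster_wood below 0.014 m and z of pepper_mill in the frame of coaster_wood between 0.006 and 0.016 m and linear speed of each of pepper_mill, salt_shaker, spice_jar, mandarin below 0.02 m/s and angular speed of each of pepper_mill, salt_shaker, spice_jar, mandarin below 0.3 rad/s and angle between each of pepper_mill, salt_shaker, spice_jar's own z axis and vertical below 0.1 rad and horizontal distance between salt_shaker and coaster_white below 0.014 m and z of salt_shaker in the frame of coaster_white between 0.006 and 0.016 m and horizontal distance between spice_jar and coaster_red below 0.014 m and z of spice_jar in the frame of coaster_red between 0.006 and 0.016 m and horizontal distance between mandarin_mid and coaster_blue below 0.014 m and z of mandarin_mid in the frame of coaster_blue between 0.0255 and 0.0355 m); the robot touches nothing.
It fails at once if the pepper mill is tipped over (more than 0.8 rad) (angle between pepper_mill's own z axis and vertical above 0.8 rad).
It fails at once if the salt shaker is tipped over (more than 0.8 rad) (angle between salt_shaker's own z axis and vertical above 0.8 rad).
It fails at once if the spice jar is tipped over (more than 0.8 rad) (angle between spice_jar's own z axis and vertical above 0.8 rad).
It also fails if it takes over 141 s, if anything falls off the work surface, if the arm or the gripper's body presses on something with over 40 N, if the wrist force passes 120 N, or if a joint passes its speed limit or range.

## Working session

There is one attempt and no reset: what is moved stays moved. The work goes in short steps, Python scripts to look and compute and a shell command to move; the robot and the scene stay as the last step left them, time stands still between calls to the robot, and variables do not carry over. Pictures are saved under pics/ and viewed, at most 14 in all, crops included, and the job is handed in when it is done.

```bash
mkdir -p pics; python3 - <<'E'
from rig import arm
import cv2
for n in("side","top"):
    f=arm.grab_frame(n); cv2.imwrite(f"pics/{n}0.png",f["img"])
    print(n,f["fovy"],f["cx"],f["cy"],f["R"],f["t"])
print(arm.read_state())
E
```

```text
side 49.187259939335206 319.13070947965474 234.1783348187996 [[ 0.86839214 -0.49581724 -0.00776914]
 [-0.31858623 -0.54584028 -0.77495884]
 [ 0.37999724  0.6754433  -0.63196395]] [-0.46449828  0.2375706   0.6955611 ]
top 45.253964789209256 318.28348062168783 239.18628872865867 [[-0.00351573 -0.99992553  0.0116862 ]
 [-0.99542162  0.00238318 -0.09555165]
 [ 0.09551668 -0.01196863 -0.99535587]] [0.02819919 0.53257258 0.9629161 ]
{'time': 0.1, 'qpos': array([ 9.52596978e-01,  3.13399813e-01,  1.49832711e+00,  2.16789638e-05,
        1.33101605e+00, -2.23380513e-01]), 'joint_velocities': array([-6.84978297e-04, -8.47952283e-05, -2.26009268e-03, -1.28927604e-04,
       -1.82099246e-03,  9.12244381e-04]), 'joint_torque': array([ 4.21452831e-03, -4.02812505e+01, -2.52644080e+01,  6.96572405e-02,
        3.42364598e-02, -3.69542204e-05]), 'tcp_pos': array([0.20180776, 0.48443451, 0.23822815]), 'tcp_rot': array([-3.14047557e+00, -2.75358664e-04,  2.74676850e+00]), 'force': array([-0.41119507,  0.09430519, -0.61226972]), 'ft_torque': array([-0.03434275, -0.00321746, -0.00548399]), 'grasp_force': 0.0, 'grip_width': 0.08809375494815612}
```

View pics/side0.png

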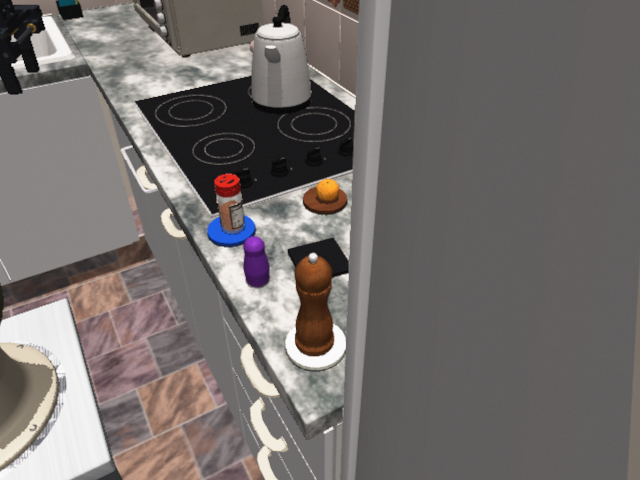

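View pics/top0.png

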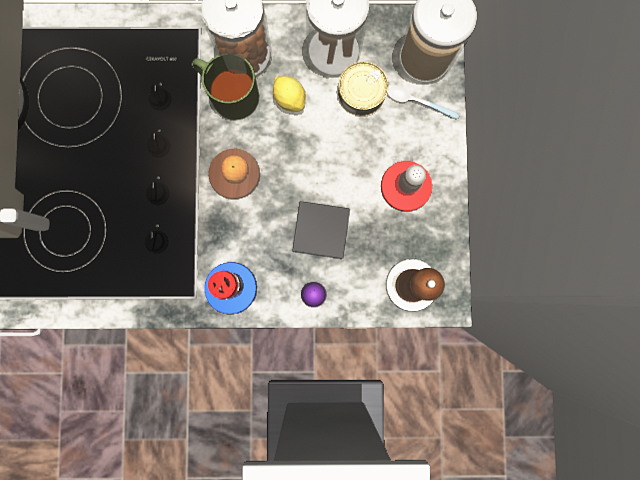

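The side view shows the jar (230,205) on blue, the mandarin (327,190) on wood, the mill (314,300) on white and the purple decoy (256,262). A panel hides the shaker. The top view shows:
- **Mandarin:** (235,168), on wood at (234,173). The yellow lemon at (289,93) is the look-alike.
- **Salt shaker:** cap (415,175), on red at (407,186). The purple decoy is at (314,294).
- **Jar:** cap (222,285), on blue at (231,289).
- **Mill:** tip (432,285), on white at (412,286).
- **Slate:** (321,230), empty.

Order of moves: mandarin→slate, mill→wood, shaker→white, jar→red, mandarin→blue.

```bash
cat >h.py <<'E'
import cv2,numpy as np
from scipy.optimize import least_squares
from rig import arm
def back(f,p,z):
    fl=240/np.tan(np.radians(f["fovy"])/2); p=np.atleast_2d(p).astype(float)
    d=np.c_[(p[:,0]-f["cx"])/fl,(p[:,1]-f["cy"])/fl,np.ones(len(p))]@f["R"]
    c=-f["R"].T@f["t"]; return (c+d*((z-c[2])/d[:,2])[:,None])[:,:2]
def proj(f,X):
    fl=240/np.tan(np.radians(f["fovy"])/2); c=np.atleast_2d(X)@f["R"].T+f["t"]
    return c[:,:2]/c[:,2:]*fl+[f["cx"],f["cy"]]
def blob(f,lo,hi,near,r=40):
    hsv=cv2.cvtColor(f["img"],cv2.COLOR_BGR2HSV)
    m=cv2.inRange(hsv,np.array(lo),np.array(hi)); k=np.zeros_like(m); cv2.circle(k,near,r,255,-1)
    cs=cv2.findContours(m&k,cv2.RETR_EXTERNAL,cv2.CHAIN_APPROX_NONE)[0]
    return max(cs,key=cv2.contourArea)[:,0]
def circ(f,pts,z,R):
    P=back(f,pts,z); 
    s=least_squares(lambda c:np.hypot(*(P-c).T)-R,P.mean(0),loss="soft_l1",f_scale=.001)
    return s.x, np.median(abs(s.fun))
E
python3 - <<'E'
from h import *
f=arm.grab_frame("top"); s=arm.grab_frame("side")
hsv=cv2.cvtColor(f["img"],cv2.COLOR_BGR2HSV)
for n,p in dict(wood=(225,187),white=(397,300),red=(392,195),blue=(248,300),slate=(321,230),mand=(235,168),redcap=(215,280),mill=(425,275),purple=(314,294)).items(): print(n,hsv[p[1],p[0]])
for n,lo,hi,near in [("wood",(0,60,40),(12,255,150),(234,173)),("white",(0,0,200),(180,40,255),(412,286)),("red",(0,180,90),(4,255,255),(407,186)),("blue",(100,120,80),(125,255,255),(231,289))]:
    b=blob(f,lo,hi,near); print(n,len(b),*circ(f,b,.01,.045))
b=blob(f,(0,0,50),(180,60,95),(321,230),45); print("slate",back(f,cv2.boxPoints(cv2.minAreaRect(b)),.01).round(4),back(f,[cv2.minAreaRect(b)[0]],.01))
b=blob(f,(9,150,170),(25,255,255),(235,168),25);print("mand",*circ(f,b,.031,.023))
b=blob(f,(125,60,30),(160,255,255),(314,294),25);print("purple",*circ(f,b,.08,.017))
print("mill",back(f,[432,285],.178),"salt",back(f,[415.5,174],.1),"jar",back(f,[222.5,285],.115))
im=np.hstack([cv2.resize(f["img"][y-45:y+45,x-45:x+45],(400,400),interpolation=2) for x,y in((412,182),(417,285))])
cv2.imwrite("pics/c1.png",im)
im=np.hstack([cv2.resize(f["img"][y-45:y+45,x-45:x+45],(400,400),interpolation=2) for x,y in((231,286),(234,170))])
cv2.imwrite("pics/c2.png",im)
E
```

```text
wood [  9 118 162]
white [ 15   2 251]
red [  1 160 249]
blue [107 147 247]
slate [ 13  16 113]
mand [ 18 144 247]
redcap [  1 189 244]
mill [ 11 152 148]
purple [143 117 235]
wood 104 [0.65107249 0.17152505] 0.001963312911571865
white 199 [ 0.45475398 -0.13758293] 0.0021591818416890896
red 97 [ 0.62910372 -0.13022846] 0.0003844158909636422
blue 144 [0.4507002  0.17908708] 0.0011615664507664478
slate [[0.509  0.0463]
 [0.5111 0.046 ]
 [0.5064 0.0163]
 [0.5043 0.0167]] [[0.50771847 0.03132255]]
mand [0.65585048 0.16556859] 0.0020107978286067925
purple [0.43901264 0.03607645] 0.002298141157647435
mill [[ 0.45123159 -0.1353282 ]] salt [[ 0.63033018 -0.1290551 ]] jar [[0.45329404 0.17595346]]
```

View pics/c1.png

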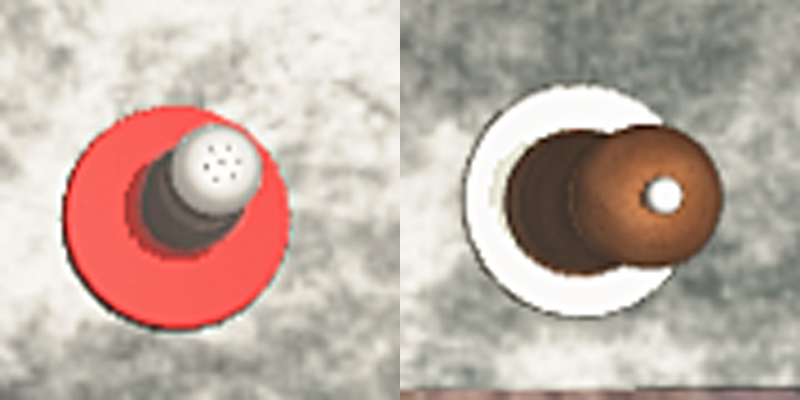

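View pics/c2.png

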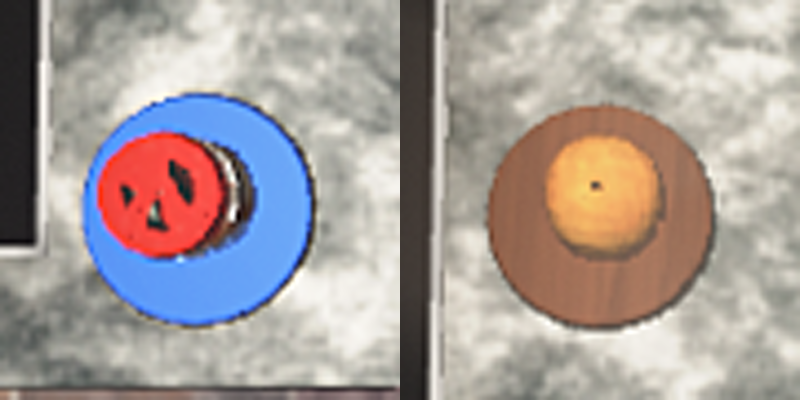

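The crops confirm the choice: grey-capped shaker on red at (415.8,174.8), mill with tip (431.4,284.1) on white, red-capped jar at (222,285) on blue and mandarin at (234.8,169.1) on wood. My colour masks were poor, so I'll use the edge-based centres read from the crops.

```bash
python3 - <<'E'
from h import *
f=arm.grab_frame("top"); s=arm.grab_frame("side")
for n,p,z in [("wood",(234.1,173.5),.0095),("white",(412.3,285),.0095),("red",(406.6,185.7),.0095),("blue",(230.7,288.1),.0095),("slate",(321.7,229.8),.01),("mand",(234.8,169.1),.03),("jar",(222,284.9),.113),("salt",(415.8,174.8),.095),("mill",(431.4,284.1),.178),("purple",(314,294),.08),("slc",(300,202),.01),("slc",(350,208),.01)]:
    print(n,back(f,[p],z)[0].round(4))
for n,X in dict(mill=(.4533,-.135,.18),jar=(.453,.176,.115),mand=(.654,.1715,.03),blue=(.4505,.179,.01),white=(.455,-.137,.01)).items(): print(n,proj(s,X).round(1))
c=lambda x,y:cv2.resize(s["img"][y-50:y+50,x-50:x+50],(400,400),interpolation=2)
cv2.imwrite("pics/c3.png",np.hstack([c(314,300),c(300,200)]))
E
```

```text
wood [0.6507 0.1742]
white [ 0.454  -0.1363]
red [ 0.6285 -0.1296]
blue [0.4497 0.178 ]
slate [0.5506 0.0204]
mand [0.654  0.1703]
jar [0.4535 0.177 ]
salt [ 0.6301 -0.1304]
mill [ 0.4525 -0.1345]
purple [0.439  0.0345]
slc [0.5997 0.0583]
slc [ 0.5889 -0.0294]
mill [[314.9 255.8]]
jar [[227.7 181.4]]
mand [[328.3 190. ]]
blue [[232.5 228.1]]
white [[318.1 342.9]]
```

View pics/c3.png

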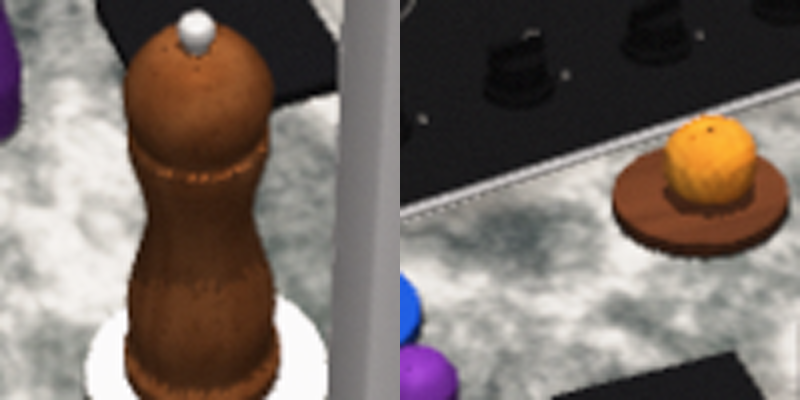

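The side view agrees: mill tip at about (313,256) against a predicted (315,256), mandarin at (327.5,190) against (328,190). Moving now, mandarin first, from the current yaw.

```bash
cat >go.py <<'E'
import sys,numpy as np
from rig import arm
from scipy.spatial.transform import Rotation as Ro
x,y,z,yaw=map(float,sys.argv[1:5])
s=arm.read_state(); R=Ro.from_euler("xyz",s["tcp_rot"]).as_matrix()
d=np.array([x,y,z])-s["tcp_pos"]; y0=np.arctan2(R[1,0],R[0,0])
print("tool d",(R.T@d).round(4),"turn",round((y0-yaw+np.pi)%(2*np.pi)-np.pi,3),"rows",np.ceil(np.linalg.norm(d)/.0417),"t",s["time"])
E
python3 go.py .654 .1705 .10 2.747
python3 -m inch '[[-0.2,-0.043,0.0,0,0.088],[-0.2,-0.043,0.0,0,0.088],[-0.2,-0.043,0.0,0,0.088],[-0.2,-0.043,0.0,0,0.088],[-0.2,-0.043,0.0,0,0.088]]' 30; python3 go.py .654 .1705 .10 2.747
```

```text
tool d [-0.5381 -0.1159  0.1385] turn -0.0 rows 14.0 t 0.3
time: 0.72
tcp_pos: [0.3716, 0.3664, 0.2388]
tcp_rot: [3.142, 0.0, 2.747]
force: [1.0, 0.4, -0.5]
grip_width: 0.0879
grasp_force: 0.0
tool d [-0.336  -0.0721  0.1388] turn -0.0 rows 9.0 t 0.7167
```

```bash

python3 -m inch '[[-0.19,-0.04,0.0,0,0.088],[-0.19,-0.04,0.0,0,0.088],[-0.19,-0.04,0.0,0,0.088],[-0.19,-0.04,0.0,0,0.088],[-0.19,-0.04,0.0,0,0.088]]'
python3 -m inch '[[-0.04,-0.009,0.02,0,0.088],[-0.08,-0.018,0.04,0,0.088],[-0.115,-0.025,0.06,0,0.088],[-0.146,-0.032,0.08,0,0.088],[-0.146,-0.032,0.1,0,0.088]]'; python3 go.py .654 .1705 .013 2.747
```

```text
time: 1.13
tcp_pos: [0.5325, 0.2554, 0.2384]
tcp_rot: [-3.141, 0.0, 2.745]
force: [-0.3, -0.6, -0.2]
grip_width: 0.0875
grasp_force: 0.0
time: 1.55
tcp_pos: [0.6559, 0.168, 0.1367]
tcp_rot: [-3.141, 0.001, 2.742]
force: [-1.4, -0.4, -0.8]
grip_width: 0.0881
grasp_force: 0.0
tool d [0.0029 0.0017 0.1237] turn -0.005 rows 3.0 t 1.55
```

```bash

python3 -m inch '[[0.001,0.001,0.03,0,0.088],[0.001,0.001,0.06,0,0.088],[0.001,0.001,0.09,0,0.088],[0.001,0.001,0.105,0,0.088],[0.001,0.001,0.105,0,0.088]]'; python3 go.py .654 .1705 .013 2.747
```

```text
time: 1.97
tcp_pos: [0.6498, 0.1733, 0.0294]
tcp_rot: [-3.138, -0.006, 2.747]
force: [-0.8, 0.7, -1.2]
grip_width: 0.0882
grasp_force: 0.0
tool d [-0.005  -0.001   0.0164] turn -0.0 rows 1.0 t 1.9667
```

```bash

python3 -m inch '[[-0.001,0,0.0,0,0.088],[-0.001,0,0.0,0,0.088],[-0.001,0,0.0,0,0.088]]'; python3 go.py .654 .1705 .013 2.747
```

```text
time: 2.22
tcp_pos: [0.6538, 0.1733, 0.0356]
tcp_rot: [3.14, 0.003, 2.747]
force: [0.0, 0.2, 0.2]
grip_width: 0.0883
grasp_force: 0.0
tool d [-0.0012 -0.0026  0.0226] turn -0.0 rows 1.0 t 2.2167
```

```bash

python3 -m inch '[[-0.001,-0.002,0.01,0,0.088],[-0.001,-0.002,0.019,0,0.088],[-0.001,-0.002,0.019,0,0.088],[-0.001,-0.002,0.019,0,0.088]]'; python3 go.py .654 .1705 .013 2.747
```

```text
time: 2.55
tcp_pos: [0.6526, 0.1709, 0.0138]
tcp_rot: [-3.141, -0.001, 2.747]
force: [0.3, 0.1, 0.3]
grip_width: 0.0879
grasp_force: 0.0
tool d [-0.0015  0.0002  0.0008] turn -0.0 rows 1.0 t 2.55
```

```bash

python3 -m inch '[[0,0,0,0,0.03],[0,0,0,0,0.03],[0,0,0,0,0.03],[0,0,0,0,0.03],[0,0,0,0,0.03]]' 12;python3 -m inch '[[0,0,0,0,0.03],[0,0,0,0,0.03],[0,0,0,0,0.03]]'
python3 -m inch '[[0,0,-0.015,0,0.03],[0,0,-0.04,0,0.03],[0,0,-0.06,0,0.03],[0,0,-0.07,0,0.03],[0,0,-0.07,0,0.03]]'; python3 go.py .5506 .0204 .085 2.747
```

```text
time: 2.97
tcp_pos: [0.6531, 0.171, 0.0149]
tcp_rot: [3.141, 0.0, 2.747]
force: [0.9, 0.1, 0.2]
grip_width: 0.0567
grasp_force: 0.0
time: 3.22
tcp_pos: [0.653, 0.171, 0.0148]
tcp_rot: [-3.142, 0.0, 2.747]
force: [-0.4, -0.4, 1.3]
grip_width: 0.0437
grasp_force: 12.0
time: 3.63
tcp_pos: [0.654, 0.1711, 0.0871]
tcp_rot: [3.14, 0.004, 2.747]
force: [0.7, 1.0, 0.1]
grip_width: 0.0433
grasp_force: 12.0
tool d [ 0.0375 -0.1789  0.0016] turn -0.0 rows 5.0 t 3.6333
```

```bash

python3 -m inch '[[0.004,-0.02,0,0,0.03],[0.01,-0.05,0,0,0.03],[0.018,-0.085,0,0,0.03],[0.025,-0.12,0,0,0.03],[0.032,-0.152,0,0,0.03]]'
python3 -m inch '[[0.004,-0.018,0,0,0.03],[0.006,-0.026,0,0,0.03],[0.006,-0.026,0.02,0,0.03],[0.006,-0.026,0.04,0,0.03],[0.006,-0.026,0.05,0,0.03]]'
python3 -m inch '[[0,0,0,0,0.03],[0,0,0,0,0.03],[0,0,0,0,0.03]]'
 python3 go.py .5506 .0204 .015 2.747
```

```text
time: 4.05
tcp_pos: [0.563, 0.0418, 0.0832]
tcp_rot: [-3.141, -0.002, 2.747]
force: [1.0, -1.4, 0.3]
grip_width: 0.0431
grasp_force: 12.0
time: 4.47
tcp_pos: [0.5485, 0.0218, 0.0321]
tcp_rot: [-3.141, -0.003, 2.747]
force: [-0.1, -0.6, -0.2]
grip_width: 0.0435
grasp_force: 12.0
time: 4.72
tcp_pos: [0.5501, 0.0215, 0.0354]
tcp_rot: [3.141, 0.001, 2.747]
force: [0.5, 0.5, -0.3]
grip_width: 0.0433
grasp_force: 12.0
tool d [-0.0009 -0.0009  0.0204] turn 0.0 rows 1.0 t 4.7167
```

```bash

python3 -m inch '[[0,0,0.008,0,0.03],[0,0,0.016,0,0.03],[0,0,0.02,0,0.03],[0,0,0.02,0,0.03],[0,0,0.02,0,0.03]]'
python3 -m inch '[[0,0,0,0,0.088],[0,0,0,0,0.088],[0,0,0,0,0.088],[0,0,0,0,0.088],[0,0,0,0,0.088]]'
python3 -m inch '[[0,0,-0.02,0,0.088],[0,0,-0.055,0,0.088],[0,0,-0.095,0,0.088],[0,0,-0.135,0.12,0.088],[0,0,-0.175,0.24,0.088]]'
python3 -m inch '[[0,0,-0.02,0.12,0.088],[0,0,-0.03,0.24,0.088],[0,0,-0.03,0.36,0.088],[0,0,-0.03,0.48,0.088],[0,0,-0.03,0.6,0.088]]'
 python3 go.py .4527 -.1353 .22 1.571
```

```text
time: 5.13
tcp_pos: [0.5494, 0.0213, 0.0144]
tcp_rot: [-3.142, -0.0, 2.747]
force: [0.3, -0.1, 0.5]
grip_width: 0.0434
grasp_force: 12.0
time: 5.55
tcp_pos: [0.5495, 0.0213, 0.0148]
tcp_rot: [3.142, 0.0, 2.747]
force: [1.1, -0.2, -0.0]
grip_width: 0.0745
grasp_force: 0.0
time: 5.97
tcp_pos: [0.549, 0.0214, 0.1917]
tcp_rot: [-3.142, -0.0, 2.501]
force: [0.4, -0.3, -0.9]
grip_width: 0.0882
grasp_force: 0.0
time: 6.38
tcp_pos: [0.5494, 0.0213, 0.2199]
tcp_rot: [3.141, 0.0, 1.901]
force: [0.4, 0.6, 0.6]
grip_width: 0.0885
grasp_force: 0.0
tool d [-1.168e-01 -1.423e-01 -1.000e-04] turn 0.33 rows 5.0 t 6.3833
```

```bash

python3 -m inch '[[-0.025,-0.03,0,0.11,0.088],[-0.05,-0.06,0,0.22,0.088],[-0.075,-0.09,0,0.33,0.088],[-0.1,-0.12,0,0.33,0.088],[-0.117,-0.142,0,0.33,0.088]]'
python3 -m inch '[[0,0,0,0,0.088],[0,0,0,0,0.088],[0,0,0,0,0.088],[0,0,0,0,0.088]]'
 python3 go.py .4527 -.1353 .134 1.571
```

```text
time: 6.8
tcp_pos: [0.4524, -0.1379, 0.2198]
tcp_rot: [-3.142, 0.0, 1.575]
force: [0.3, -0.1, 0.1]
grip_width: 0.0881
grasp_force: 0.0
time: 7.13
tcp_pos: [0.4544, -0.1351, 0.2197]
tcp_rot: [3.142, -0.0, 1.578]
force: [0.5, 0.3, 0.2]
grip_width: 0.0882
grasp_force: 0.0
tool d [-0.0002 -0.0017  0.0857] turn 0.007 rows 3.0 t 7.1333
```

```bash
python3 - <<'E'
from h import *
a=arm.grab_frame("top")["img"][100:340,180:500]; b=arm.grab_frame("side")["img"][120:360,180:500]
cv2.imwrite("pics/m1.png",cv2.resize(np.hstack([a,b]),(800,300)))
E
```

```text
(no output)
```

View pics/m1.png

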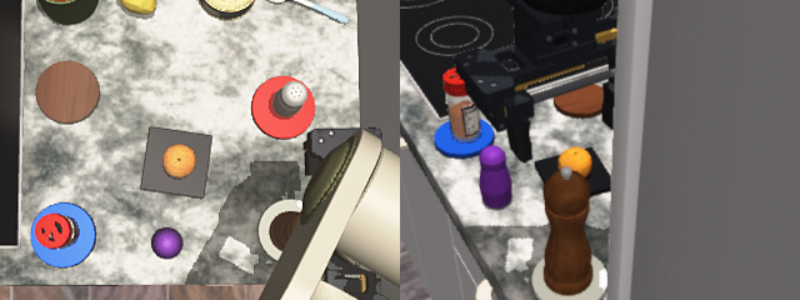

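The mandarin is on the slate (crop pixel 178,161), the wood coaster is free, and the gripper is over the mill and clear of the panel. Descending onto the mill's head.

```bash

python3 -m inch '[[0,-0.001,0.02,0.007,0.088],[0,-0.001,0.04,0.007,0.088],[0,-0.001,0.06,0.007,0.088],[0,-0.001,0.077,0.007,0.088],[0,-0.001,0.085,0.007,0.088]]'
python3 -m inch '[[0,0,0,0,0.04],[0,0,0,0,0.04],[0,0,0,0,0.04],[0,0,0,0,0.04],[0,0,0,0,0.04]]' 25
python3 -m inch '[[0,0,0,0,0.04],[0,0,0,0,0.04],[0,0,0,0,0.04],[0,0,0,0,0.04]]'
python3 -m inch '[[0,0,-0.01,0,0.04],[0,0,-0.03,0,0.04],[0,0,-0.055,0,0.04],[0,0,-0.08,0,0.04],[0,0,-0.09,0,0.04]]'
 python3 go.py .6507 .1742 .224 1.571
```

```text
time: 7.65
tcp_pos: [0.4525, -0.135, 0.1328]
tcp_rot: [-3.139, -0.002, 1.571]
force: [-0.5, 0.7, 1.0]
grip_width: 0.088
grasp_force: 0.0
time: 8.07
tcp_pos: [0.4533, -0.1361, 0.1355]
tcp_rot: [3.14, 0.001, 1.57]
force: [0.2, 0.5, -0.0]
grip_width: 0.0564
grasp_force: 0.0
time: 8.4
tcp_pos: [0.4532, -0.1361, 0.1351]
tcp_rot: [3.141, 0.0, 1.57]
force: [-0.9, -0.2, 4.6]
grip_width: 0.0467
grasp_force: 25.0
time: 8.82
tcp_pos: [0.4536, -0.1363, 0.2272]
tcp_rot: [3.139, 0.002, 1.57]
force: [0.1, -0.1, -1.0]
grip_width: 0.0467
grasp_force: 25.0
tool d [0.3107 0.1968 0.0033] turn -0.001 rows 9.0 t 8.8167
```

```bash

python3 -m inch '[[0.008,0.005,0,0,0.04],[0.025,0.016,0,0,0.04],[0.047,0.03,0,0,0.04],[0.07,0.045,0,0,0.04],[0.095,0.06,0,0,0.04]]'
python3 -m inch '[[0.025,0.016,0,0,0.04],[0.05,0.032,0,0,0.04],[0.075,0.048,0,0,0.04],[0.1,0.064,0,0,0.04],[0.125,0.08,0,0,0.04]]'
python3 -m inch '[[0.025,0.016,0,0,0.04],[0.045,0.028,0,0,0.04],[0.065,0.041,0,0,0.04],[0.08,0.05,0,0,0.04],[0.09,0.057,0,0,0.04]]'
python3 -m inch '[[0,0,0,0,0.04],[0,0,0,0,0.04],[0,0,0,0,0.04],[0,0,0,0,0.04],[0,0,0,0,0.04]]'
 python3 go.py .6507 .1742 .136 1.571
```

```text
time: 9.23
tcp_pos: [0.5132, -0.0394, 0.2227]
tcp_rot: [-3.139, -0.001, 1.569]
force: [0.4, -0.5, -2.2]
grip_width: 0.0467
grasp_force: 25.0
time: 9.65
tcp_pos: [0.5933, 0.0861, 0.2222]
tcp_rot: [-3.138, -0.0, 1.57]
force: [0.3, -0.1, -2.2]
grip_width: 0.0465
grasp_force: 25.0
time: 10.07
tcp_pos: [0.6502, 0.1764, 0.2215]
tcp_rot: [-3.138, -0.0, 1.571]
force: [-0.4, -0.5, -1.0]
grip_width: 0.0465
grasp_force: 25.0
time: 10.48
tcp_pos: [0.6501, 0.1732, 0.2248]
tcp_rot: [-3.142, 0.0, 1.569]
force: [0.6, -0.2, -1.7]
grip_width: 0.0465
grasp_force: 25.0
tool d [0.001  0.0006 0.0888] turn -0.002 rows 3.0 t 10.4833
```

```bash
python3 - <<'E'
from h import *
a=arm.grab_frame("top")["img"][100:340,180:500]; b=arm.grab_frame("side")["img"][60:300,180:500]
cv2.imwrite("pics/m2.png",cv2.resize(np.hstack([a,b]),(800,300)))
E
```

```text
(no output)
```

View pics/m2.png

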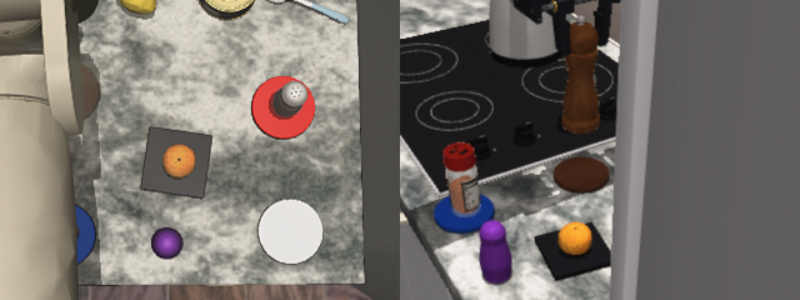

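The mill hangs upright at crop (580,80), right above the wooden coaster at (580,175), and the white coaster is free. Lowering.

```bash

python3 -m inch '[[0.001,0,0.015,0,0.04],[0.001,0,0.035,0,0.04],[0.001,0,0.055,0,0.04],[0.001,0,0.07,0,0.04],[0.001,0,0.08,0,0.04]]'
python3 -m inch '[[0,0,0.004,0,0.04],[0,0,0.006,0,0.04],[0,0,0.008,0,0.04],[0,0,0.008,0,0.04],[0,0,0.008,0,0.04]]'
 python3 go.py .6507 .1742 .1352 1.571
```

```text
time: 11.0
tcp_pos: [0.6497, 0.1745, 0.143]
tcp_rot: [-3.14, 0.0, 1.569]
force: [-0.8, 0.3, -1.2]
grip_width: 0.0469
grasp_force: 25.0
time: 11.42
tcp_pos: [0.6506, 0.1748, 0.1375]
tcp_rot: [3.14, -0.0, 1.57]
force: [-0.2, -0.4, -1.3]
grip_width: 0.0471
grasp_force: 25.0
tool d [-0.0006  0.0001  0.0023] turn -0.001 rows 1.0 t 11.4167
```

```bash

python3 -m inch '[[0,0,0.001,0,0.04],[0,0,0.002,0,0.04],[0,0,0.003,0,0.04],[0,0,0.003,0,0.04],[0,0,0.003,0,0.04]]'
python3 -m inch '[[0,0,0,0,0.088],[0,0,0,0,0.088],[0,0,0,0,0.088],[0,0,0,0,0.088],[0,0,0,0,0.088]]'
python3 -m inch '[[0,0,0,0,0.088],[0,0,-0.01,0,0.088],[0,0,-0.03,0,0.088],[0,0,-0.06,0,0.088],[0,0,-0.09,0,0.088]]'
 python3 go.py .6301 -.1304 .2 1.571
```

```text
time: 11.83
tcp_pos: [0.6507, 0.1749, 0.1352]
tcp_rot: [3.14, -0.0, 1.57]
force: [-2.0, -0.4, 6.1]
grip_width: 0.046
grasp_force: 25.0
time: 12.25
tcp_pos: [0.6503, 0.1748, 0.1336]
tcp_rot: [-3.141, 0.0, 1.57]
force: [0.4, -0.3, 0.3]
grip_width: 0.078
grasp_force: 0.0
time: 12.67
tcp_pos: [0.65, 0.1748, 0.2252]
tcp_rot: [-3.141, 0.0, 1.57]
force: [0.1, 0.6, 0.6]
grip_width: 0.0879
grasp_force: 0.0
tool d [-0.3052 -0.0195  0.0252] turn -0.001 rows 8.0 t 12.6667
```

Over to the shaker.

```bash

python3 -m inch '[[-0.03,-0.002,0,0,0.088],[-0.07,-0.004,0,0,0.088],[-0.11,-0.007,0,0,0.088],[-0.15,-0.01,0,0,0.088],[-0.19,-0.012,0,0,0.088]]'
python3 -m inch '[[-0.035,-0.002,0.02,0,0.088],[-0.07,-0.004,0.04,0,0.088],[-0.1,-0.007,0.06,0,0.088],[-0.115,-0.0075,0.08,0,0.088],[-0.115,-0.0075,0.085,0,0.088]]'
python3 -m inch '[[0,0,0,0,0.088],[0,0,0,0,0.088],[0,0,0,0,0.088],[0,0,0,0,0.088]]'
 python3 go.py .6298 -.1304 .051 1.571
python3 - <<'E'
from h import *
f=arm.grab_frame("top");i=f["img"]
cv2.imwrite("pics/m3.png",cv2.resize(np.hstack([i[110:350,180:500],arm.grab_frame("side")["img"][60:300,180:500]]),(800,300)))
E
```

```text
time: 13.08
tcp_pos: [0.6377, -0.0168, 0.2248]
tcp_rot: [3.141, 0.0, 1.57]
force: [1.0, -0.2, -0.1]
grip_width: 0.0881
grasp_force: 0.0
time: 13.5
tcp_pos: [0.6291, -0.1332, 0.1361]
tcp_rot: [-3.138, -0.001, 1.566]
force: [-0.2, 0.4, -1.2]
grip_width: 0.0878
grasp_force: 0.0
time: 13.83
tcp_pos: [0.6312, -0.1292, 0.1402]
tcp_rot: [3.14, 0.001, 1.571]
force: [-0.0, -0.1, 0.1]
grip_width: 0.088
grasp_force: 0.0
tool d [-0.0012 -0.0015  0.0892] turn 0.0 rows 3.0 t 13.8333
```

View pics/m3.png

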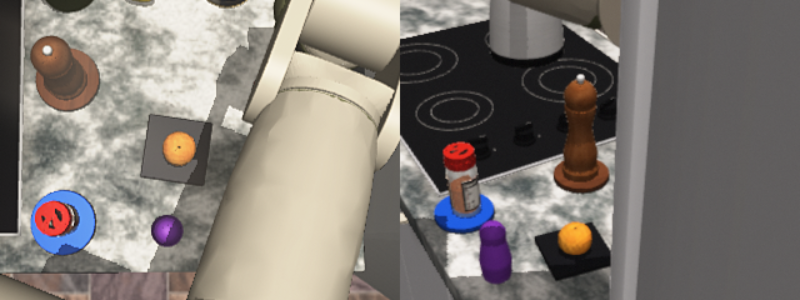

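The mill stands upright on the wooden coaster (tip at crop 47,50; side base at 580,175). Next is the shaker.

```bash

python3 -m inch '[[-0.001,-0.001,0.02,0,0.088],[-0.001,-0.001,0.04,0,0.088],[-0.001,-0.001,0.06,0,0.088],[-0.001,-0.001,0.08,0,0.088],[-0.001,-0.001,0.088,0,0.088]]'
python3 -m inch '[[0,0,0,0,0.03],[0,0,0,0,0.03],[0,0,0,0,0.03],[0,0,0,0,0.03],[0,0,0,0,0.03]]' 20
python3 -m inch '[[0,0,0,0,0.03],[0,0,0,0,0.03],[0,0,0,0,0.03],[0,0,0,0,0.03]]'
 python3 go.py .454 -.1363 .12 1.571
```

```text
time: 14.35
tcp_pos: [0.6286, -0.1304, 0.0484]
tcp_rot: [-3.139, -0.001, 1.57]
force: [-0.5, -0.1, -0.4]
grip_width: 0.0879
grasp_force: 0.0
time: 14.77
tcp_pos: [0.6299, -0.1313, 0.0518]
tcp_rot: [3.14, 0.001, 1.57]
force: [0.4, 0.1, 0.3]
grip_width: 0.0569
grasp_force: 0.0
time: 15.1
tcp_pos: [0.6298, -0.1312, 0.051]
tcp_rot: [3.141, 0.0, 1.57]
force: [0.9, -0.0, 1.5]
grip_width: 0.0372
grasp_force: 19.9
tool d [-0.0053 -0.1757 -0.0691] turn -0.001 rows 5.0 t 15.1
```

```bash

python3 -m inch '[[0,0,-0.01,0,0.03],[0,0,-0.03,0,0.03],[0,-0.008,-0.05,0,0.03],[0,-0.025,-0.06,0,0.03],[-0.001,-0.05,-0.06,0,0.03]]'
python3 -m inch '[[-0.001,-0.025,0,0,0.03],[-0.002,-0.05,0,0,0.03],[-0.003,-0.075,0,0,0.03],[-0.004,-0.1,0,0,0.03],[-0.004,-0.115,0,0,0.03]]'
python3 -m inch '[[0,-0.007,0,0,0.03],[0,-0.01,0,0,0.03],[0,-0.01,0,0,0.03],[0,-0.01,0,0,0.03],[0,-0.01,0,0,0.03]]'
 python3 go.py .454 -.1363 .052 1.571
python3 - <<'E'
from h import *
f=arm.grab_frame("top");i=f["img"]
cv2.imwrite("pics/m4.png",cv2.resize(np.hstack([i[110:350,180:500],arm.grab_frame("side")["img"][120:360,180:500]]),(800,300)))
E
```

```text
time: 15.52
tcp_pos: [0.5806, -0.1324, 0.1136]
tcp_rot: [3.137, 0.002, 1.571]
force: [0.3, -0.6, -1.0]
grip_width: 0.0378
grasp_force: 19.7
time: 15.93
tcp_pos: [0.4624, -0.1358, 0.1111]
tcp_rot: [-3.141, -0.0, 1.57]
force: [0.5, 0.7, -1.7]
grip_width: 0.0374
grasp_force: 19.7
time: 16.35
tcp_pos: [0.4552, -0.136, 0.1107]
tcp_rot: [3.141, 0.0, 1.57]
force: [-0.6, -0.2, -1.1]
grip_width: 0.0372
grasp_force: 19.7
tool d [-0.0003 -0.0012  0.0587] turn -0.001 rows 2.0 t 16.35
```

View pics/m4.png

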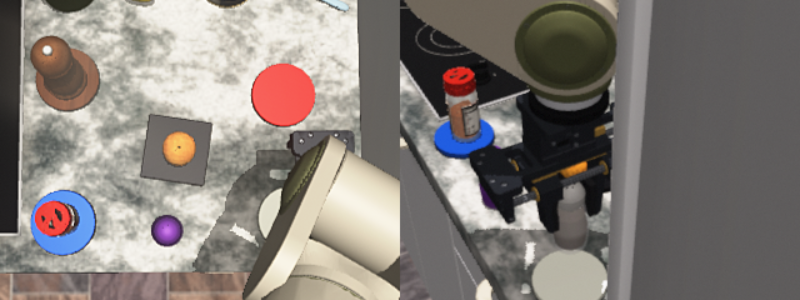

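The shaker hangs upright at crop (572,215), above the white coaster at (570,275). Red is now free.

```bash

python3 -m inch '[[0,-0.001,0.015,0,0.03],[0,-0.001,0.03,0,0.03],[0,-0.001,0.043,0,0.03],[0,-0.001,0.051,0,0.03],[0,-0.001,0.055,0,0.03]]'
python3 -m inch '[[0,0,0.001,0,0.03],[0,0,0.002,0,0.03],[0,0,0.004,0,0.03],[0,0,0.004,0,0.03],[0,0,0.004,0,0.03]]'
 python3 go.py .454 -.1363 .051 1.571
```

```text
time: 16.87
tcp_pos: [0.4533, -0.1358, 0.0547]
tcp_rot: [-3.14, -0.001, 1.57]
force: [-0.1, 0.4, -2.3]
grip_width: 0.0377
grasp_force: 19.7
time: 17.28
tcp_pos: [0.4536, -0.1361, 0.052]
tcp_rot: [3.141, 0.0, 1.57]
force: [0.1, -0.7, -0.0]
grip_width: 0.0375
grasp_force: 19.7
tool d [-0.0002  0.0004  0.001 ] turn -0.001 rows 1.0 t 17.2833
```

```bash

python3 -m inch '[[0,0,0.001,0,0.03],[0,0,0.001,0,0.03],[0,0,0.001,0,0.088],[0,0,0.001,0,0.088],[0,0,0.001,0,0.088]]'
python3 -m inch '[[0,0,0,0,0.088],[0,0,0,0,0.088],[0,0,0,0,0.088],[0,0,0,0,0.088],[0,0,0,0,0.088]]'
python3 -m inch '[[0,0,-0.01,0,0.088],[0,0,-0.03,0,0.088],[0,0,-0.07,0,0.088],[0,0,-0.11,0,0.088],[0,0,-0.13,0,0.088]]'
 python3 go.py .4535 .177 .18 1.571
```

```text
time: 17.7
tcp_pos: [0.4535, -0.136, 0.0508]
tcp_rot: [3.142, 0.0, 1.57]
force: [0.7, 0.4, 0.4]
grip_width: 0.0554
grasp_force: 0.0
time: 18.12
tcp_pos: [0.4535, -0.136, 0.0507]
tcp_rot: [-3.142, -0.0, 1.57]
force: [0.1, 0.7, -0.5]
grip_width: 0.0875
grasp_force: 0.0
time: 18.53
tcp_pos: [0.4544, -0.1364, 0.1857]
tcp_rot: [3.137, 0.003, 1.57]
force: [0.2, 0.4, -0.1]
grip_width: 0.0878
grasp_force: 0.0
tool d [ 0.3134 -0.0012  0.0048] turn -0.001 rows 8.0 t 18.5333
```

```bash

python3 -m inch '[[0.03,0,0,0,0.088],[0.07,0,0,0,0.088],[0.11,0,0,0,0.088],[0.15,0,0,0,0.088],[0.19,0,0,0,0.088]]'
python3 -m inch '[[0.04,0,0,0,0.088],[0.075,0,0,0,0.088],[0.105,0,0.01,0,0.088],[0.12,0,0.02,0,0.088],[0.123,0,0.03,0,0.088]]'
python3 -m inch '[[0,0,0,0,0.088],[0,0,0,0,0.088],[0,0,0,0,0.088],[0,0,0,0,0.088]]'
 python3 go.py .4535 .177 .061 1.571
python3 - <<'E'
from h import *
f=arm.grab_frame("top");i=f["img"]
cv2.imwrite("pics/m5.png",cv2.resize(np.hstack([i[110:350,180:500],arm.grab_frame("side")["img"][120:360,180:500]]),(800,300)))
E
```

```text
time: 18.95
tcp_pos: [0.4532, 0.0558, 0.1816]
tcp_rot: [3.141, 0.0, 1.569]
force: [1.3, -1.2, -0.3]
grip_width: 0.0878
grasp_force: 0.0
time: 19.37
tcp_pos: [0.4535, 0.1792, 0.151]
tcp_rot: [3.141, -0.0, 1.573]
force: [-0.7, -0.2, -0.5]
grip_width: 0.0882
grasp_force: 0.0
time: 19.7
tcp_pos: [0.4543, 0.1761, 0.1514]
tcp_rot: [3.141, -0.0, 1.568]
force: [-0.3, -0.0, 0.5]
grip_width: 0.0884
grasp_force: 0.0
tool d [ 0.0009 -0.0009  0.0904] turn -0.003 rows 3.0 t 19.7
```

View pics/m5.png

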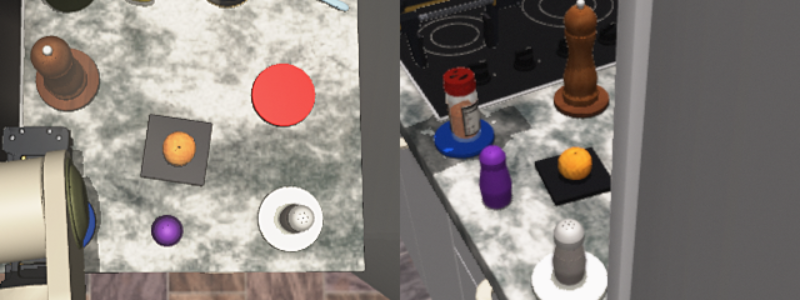

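The shaker stands upright in the middle of the white coaster (side crop 570,255; top crop 300,217). The red coaster is clear at (283,95). Next is the jar.

```bash

python3 -m inch '[[0.001,-0.001,0.02,0,0.088],[0.001,-0.001,0.04,0,0.088],[0.001,-0.001,0.06,0,0.088],[0.001,-0.001,0.08,0,0.088],[0.001,-0.001,0.09,0,0.088]]'
python3 -m inch '[[0,0,0,0,0.03],[0,0,0,0,0.03],[0,0,0,0,0.03],[0,0,0,0,0.03],[0,0,0,0,0.03]]' 20
python3 -m inch '[[0,0,0,0,0.03],[0,0,0,0,0.03],[0,0,0,0,0.03],[0,0,0,0,0.03]]'
python3 -m inch '[[0,0,-0.01,0,0.03],[0,0,-0.03,0,0.03],[0,0,-0.06,0,0.03],[0,0,-0.085,0,0.03],[0,0,-0.095,0,0.03]]'
 python3 go.py .6285 -.1296 .155 1.571
```

```text
time: 20.22
tcp_pos: [0.4522, 0.1775, 0.0591]
tcp_rot: [-3.139, 0.0, 1.569]
force: [-0.8, -0.3, 0.3]
grip_width: 0.0877
grasp_force: 0.0
time: 20.63
tcp_pos: [0.4533, 0.1781, 0.0616]
tcp_rot: [3.14, -0.0, 1.57]
force: [-0.5, -0.4, 1.0]
grip_width: 0.0566
grasp_force: 0.0
time: 20.97
tcp_pos: [0.453, 0.1781, 0.061]
tcp_rot: [3.141, -0.0, 1.57]
force: [-0.0, -0.8, 3.5]
grip_width: 0.0432
grasp_force: 20.0
time: 21.38
tcp_pos: [0.4538, 0.1782, 0.1592]
tcp_rot: [3.137, -0.001, 1.57]
force: [0.5, -0.0, -0.7]
grip_width: 0.0431
grasp_force: 20.0
tool d [-0.3077  0.1749  0.0049] turn -0.001 rows 9.0 t 21.3833
```

```bash

python3 -m inch '[[-0.008,0.005,0,0,0.03],[-0.025,0.014,0,0,0.03],[-0.048,0.027,0,0,0.03],[-0.073,0.041,0,0,0.03],[-0.098,0.056,0,0,0.03]]'
python3 -m inch '[[-0.025,0.014,0,0,0.03],[-0.05,0.028,0,0,0.03],[-0.075,0.042,0,0,0.03],[-0.1,0.057,0,0,0.03],[-0.125,0.071,0,0,0.03]]'
python3 -m inch '[[-0.025,0.014,0,0,0.03],[-0.05,0.028,0,0,0.03],[-0.07,0.039,0,0,0.03],[-0.08,0.046,0,0,0.03],[-0.084,0.048,0,0,0.03]]'
python3 -m inch '[[0,0,0,0,0.03],[0,0,0,0,0.03],[0,0,0,0,0.03],[0,0,0,0,0.03]]'
 python3 go.py .6285 -.1296 .062 1.571
python3 - <<'E'
from h import *
f=arm.grab_frame("top");i=f["img"]
b=blob(f,(100,100,80),(125,255,255),(231,289)); r=cv2.fitEllipse(cv2.convexHull(b)); print("blue",r,back(f,[r[0]],.0095))
b=blob(f,(9,130,150),(25,255,255),(321,230),35); r=cv2.minEnclosingCircle(b); print("mand",r,back(f,[r[0]],.03))
E
```

```text
time: 21.8
tcp_pos: [0.5086, 0.0783, 0.1541]
tcp_rot: [-3.139, -0.0, 1.57]
force: [0.4, 0.6, -0.7]
grip_width: 0.043
grasp_force: 20.0
time: 22.22
tcp_pos: [0.5796, -0.0471, 0.1537]
tcp_rot: [-3.139, -0.001, 1.569]
force: [0.3, -0.3, -0.7]
grip_width: 0.0429
grasp_force: 20.0
time: 22.63
tcp_pos: [0.6274, -0.1315, 0.1532]
tcp_rot: [-3.139, -0.001, 1.568]
force: [0.4, -0.0, -1.0]
grip_width: 0.043
grasp_force: 20.0
time: 22.97
tcp_pos: [0.6272, -0.1283, 0.1557]
tcp_rot: [-3.141, -0.0, 1.571]
force: [0.8, -0.8, -0.0]
grip_width: 0.0434
grasp_force: 20.0
tool d [-0.0013  0.0013  0.0937] turn -0.0 rows 3.0 t 22.9667
blue ((229.94662475585938, 287.69854736328125), (51.2718505859375, 52.279502868652344), 42.24284362792969) [[0.45037942 0.17928702]]
mand ((322.98486328125, 228.06817626953125), 13.087970733642578) [[0.55130325 0.0185664 ]]
```

```bash

python3 -m inch '[[-0.001,0.001,0.015,0,0.03],[-0.001,0.001,0.035,0,0.03],[-0.001,0.001,0.06,0,0.03],[-0.001,0.001,0.08,0,0.03],[-0.001,0.001,0.088,0,0.03]]'
python3 -m inch '[[0,0,0.002,0,0.03],[0,0,0.004,0,0.03],[0,0,0.005,0,0.03],[0,0,0.005,0,0.03],[0,0,0.005,0,0.03]]'
 python3 go.py .6285 -.1296 .061 1.571
```

```text
time: 23.43
tcp_pos: [0.6272, -0.1292, 0.0649]
tcp_rot: [-3.138, -0.002, 1.57]
force: [-0.1, 0.4, -1.3]
grip_width: 0.0434
grasp_force: 20.0
time: 23.85
tcp_pos: [0.6289, -0.1303, 0.0637]
tcp_rot: [3.14, 0.001, 1.57]
force: [0.7, 0.1, -0.8]
grip_width: 0.0429
grasp_force: 20.0
tool d [ 0.0007 -0.0004  0.0027] turn -0.001 rows 1.0 t 23.85
```

```bash

python3 -m inch '[[0,0,0.001,0,0.03],[0,0,0.002,0,0.03],[0,0,0.003,0,0.03],[0,0,0.003,0,0.03],[0,0,0.003,0,0.03]]'
python3 -m inch '[[0,0,0,0,0.088],[0,0,0,0,0.088],[0,0,0,0,0.088],[0,0,0,0,0.088],[0,0,0,0,0.088]]'
python3 -m inch '[[0,0,0,0,0.088],[0,0,-0.01,0,0.088],[0,0,-0.03,0,0.088],[0,0,-0.07,0,0.088],[0,0,-0.1,0,0.088]]'
python3 -m inch '[[0.03,0,-0.02,0,0.088],[0.07,-0.035,-0.02,-0.12,0.088],[0.1,-0.05,-0.02,-0.24,0.088],[0.13,-0.065,-0.02,-0.36,0.088],[0.147,-0.076,-0.02,-0.48,0.088]]'
python3 -m inch '[[0,0,0,-0.12,0.088],[0,0,0,-0.24,0.088],[0,0,0,-0.36,0.088],[0,0,0,-0.48,0.088],[0,0,0,-0.6,0.088]]'
 python3 go.py .5510 .0193 .10 2.747
```

```text
time: 24.27
tcp_pos: [0.6288, -0.1303, 0.061]
tcp_rot: [3.141, 0.001, 1.57]
force: [-2.8, 1.0, 7.8]
grip_width: 0.043
grasp_force: 20.0
time: 24.68
tcp_pos: [0.6285, -0.1302, 0.0596]
tcp_rot: [-3.141, -0.0, 1.57]
force: [0.5, -0.3, 0.4]
grip_width: 0.0744
grasp_force: 0.0
time: 25.1
tcp_pos: [0.6286, -0.1301, 0.1626]
tcp_rot: [3.141, 0.0, 1.57]
force: [0.3, -0.3, 1.3]
grip_width: 0.0882
grasp_force: 0.0
time: 25.52
tcp_pos: [0.551, 0.0199, 0.1808]
tcp_rot: [3.141, -0.0, 2.058]
force: [0.2, 0.7, 0.9]
grip_width: 0.088
grasp_force: 0.0
time: 25.93
tcp_pos: [0.5527, 0.017, 0.1806]
tcp_rot: [3.141, 0.001, 2.656]
force: [0.4, -0.1, -0.1]
grip_width: 0.088
grasp_force: 0.0
tool d [0.0027 0.0012 0.0806] turn -0.091 rows 2.0 t 25.9333
```

```bash

python3 -m inch '[[0.003,0.001,0.025,-0.09,0.088],[0.003,0.001,0.06,-0.09,0.088],[0.003,0.001,0.09,-0.09,0.088],[0.003,0.001,0.12,-0.09,0.088],[0.003,0.001,0.14,-0.09,0.088]]'
python3 -m inch '[[0,0,0.01,0,0.088],[0,0,0.02,0,0.088],[0,0,0.026,0,0.088],[0,0,0.026,0,0.088],[0,0,0.026,0,0.088]]'
 python3 go.py .5510 .0193 .0145 2.747
```

```text
time: 26.35
tcp_pos: [0.5497, 0.0193, 0.0379]
tcp_rot: [-3.141, -0.002, 2.74]
force: [0.4, -0.0, 1.0]
grip_width: 0.0881
grasp_force: 0.0
time: 26.77
tcp_pos: [0.551, 0.0192, 0.0145]
tcp_rot: [3.141, 0.001, 2.74]
force: [-0.3, 0.1, 0.4]
grip_width: 0.0881
grasp_force: 0.0
tool d [0.     0.0001 0.    ] turn -0.007 rows 1.0 t 26.7667
```

```bash

python3 -m inch '[[0,0,0,0,0.03],[0,0,0,0,0.03],[0,0,0,0,0.03],[0,0,0,0,0.03],[0,0,0,0,0.03]]' 12
python3 -m inch '[[0,0,0,0,0.03],[0,0,0,0,0.03],[0,0,0,0,0.03],[0,0,0,0,0.03]]'
python3 -m inch '[[0,0,-0.015,0,0.03],[0,0,-0.045,0,0.03],[0,0,-0.08,0,0.03],[0,0,-0.11,0,0.03],[0,0,-0.125,0,0.03]]'
 python3 go.py .4500 .1785 .14 2.747
```

```text
time: 27.18
tcp_pos: [0.5506, 0.0192, 0.014]
tcp_rot: [3.142, 0.0, 2.74]
force: [-0.5, 0.4, 1.0]
grip_width: 0.0565
grasp_force: 0.0
time: 27.52
tcp_pos: [0.5505, 0.0192, 0.0138]
tcp_rot: [-3.142, -0.0, 2.74]
force: [-0.6, -0.4, 1.4]
grip_width: 0.0437
grasp_force: 12.0
time: 27.93
tcp_pos: [0.5515, 0.0191, 0.1424]
tcp_rot: [3.14, 0.005, 2.74]
force: [0.7, -0.4, 0.2]
grip_width: 0.0431
grasp_force: 12.0
tool d [0.1558 0.107  0.0018] turn -0.007 rows 5.0 t 27.9333
```

```bash

python3 -m inch '[[0.015,0.01,0,0,0.03],[0.04,0.028,0,0,0.03],[0.07,0.048,0,0,0.03],[0.1,0.069,0,0,0.03],[0.13,0.089,0,0,0.03]]'
python3 -m inch '[[0.018,0.013,0.01,0,0.03],[0.026,0.018,0.03,0,0.03],[0.026,0.018,0.06,0,0.03],[0.026,0.018,0.09,0,0.03],[0.026,0.018,0.105,0,0.03]]'
python3 -m inch '[[0,0,0,0,0.03],[0,0,0,0,0.03],[0,0,0,0,0.03],[0,0,0,0,0.03]]'
 python3 go.py .4500 .1785 .0145 2.747
```

```text
time: 28.35
tcp_pos: [0.4645, 0.1531, 0.1387]
tcp_rot: [3.142, -0.0, 2.739]
force: [0.6, 0.5, 0.3]
grip_width: 0.0432
grasp_force: 12.0
time: 28.77
tcp_pos: [0.4472, 0.1787, 0.031]
tcp_rot: [-3.14, -0.003, 2.74]
force: [-0.3, -0.7, -0.1]
grip_width: 0.0434
grasp_force: 12.0
time: 29.1
tcp_pos: [0.4495, 0.1788, 0.035]
tcp_rot: [3.14, 0.002, 2.74]
force: [0.1, -0.2, 0.4]
grip_width: 0.0435
grasp_force: 12.0
tool d [-0.0005 -0.0001  0.0205] turn -0.007 rows 1.0 t 29.1
```

```bash

python3 -m inch '[[0,0,0.008,0,0.03],[0,0,0.015,0,0.03],[0,0,0.019,0,0.03],[0,0,0.02,0,0.03],[0,0,0.02,0,0.03]]'
python3 -m inch '[[0,0,0,0,0.088],[0,0,0,0,0.088],[0,0,0,0,0.088],[0,0,0,0,0.088],[0,0,0,0,0.088]]'
python3 -m inch '[[0,0,0,0,0.088],[0,0,-0.02,0,0.088],[0,0,-0.055,0,0.088],[0,0,-0.095,0,0.088],[0,0,-0.135,0,0.088]]'
python3 -m inch '[[0,0,-0.04,0,0.088],[0.04,0,-0.04,0,0.088],[0.075,0.01,-0.04,0,0.088],[0.1,0.03,-0.04,0,0.088],[0.13,0.05,-0.04,0,0.088]]'
python3 -m inch '[[0.03,0.03,0,0,0.088],[0.055,0.06,0,0,0.088],[0.08,0.09,0,0,0.088],[0.08,0.12,0,0,0.088],[0.08,0.15,0,0,0.088]]'
python3 - <<'E'
from h import *
f=arm.grab_frame("top");i=f["img"]
cv2.imwrite("pics/m6.png",cv2.resize(np.hstack([i[110:350,180:500],arm.grab_frame("side")["img"][120:360,180:500]]),(800,300)))
E
```

```text
time: 29.52
tcp_pos: [0.4485, 0.1786, 0.0136]
tcp_rot: [-3.141, -0.001, 2.74]
force: [-0.5, -0.8, 2.3]
grip_width: 0.0437
grasp_force: 12.0
time: 29.93
tcp_pos: [0.4487, 0.1787, 0.0137]
tcp_rot: [3.142, 0.0, 2.74]
force: [0.0, -0.0, 0.1]
grip_width: 0.0744
grasp_force: 0.0
time: 30.35
tcp_pos: [0.4482, 0.1786, 0.1502]
tcp_rot: [-3.141, -0.001, 2.74]
force: [0.6, -0.8, 1.2]
grip_width: 0.0884
grasp_force: 0.0
time: 30.77
tcp_pos: [0.3478, 0.2762, 0.1892]
tcp_rot: [3.141, 0.001, 2.738]
force: [0.7, 0.4, -1.1]
grip_width: 0.0879
grasp_force: 0.0
time: 31.18
tcp_pos: [0.3326, 0.4469, 0.1888]
tcp_rot: [3.141, 0.0, 2.742]
force: [0.7, 0.1, 0.0]
grip_width: 0.0884
grasp_force: 0.0
```

View pics/m6.png

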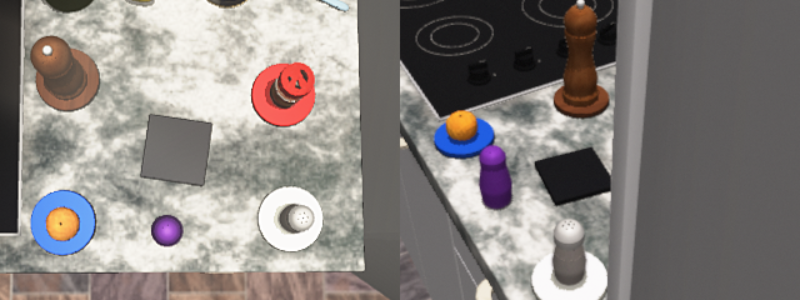

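All four look right: mill tip (47,50) on wood, jar (297,79) on red, shaker (301,217) on white and mandarin (62,224) on blue. A numeric check of the centring, then hand in.

```bash
python3 - <<'E'
from h import *
f=arm.grab_frame("top")
C=dict(wood=(.6507,.1742),red=(.6285,-.1296),white=(.454,-.1363),blue=(.45,.1785))
for n,p,z in [("wood",(217.6,150),.178),("red",(417.6,173.2),.113),("white",(420.8,283.6),.095),("blue",(229.6,289.2),.03)]:
    q=back(f,[p],z)[0]; print(n,((q-C[n])*1000).round(1),"mm")
E
python3 -m inch '[[0,0,0,0,0.088],[0,0,0,0,0.088],[0,0,0,0,0.088],[0,0,0,0,0.088],[0,0,0,0,0.088]]'
```

```text
wood [-0.7  1.7] mm
red [ 0.4 -0.4] mm
white [0.8 1.4] mm
blue [-2.4 -1.5] mm
time: 31.75
tcp_pos: [0.3337, 0.4445, 0.189]
tcp_rot: [3.141, 0.0, 2.739]
force: [-0.3, 0.3, 0.4]
grip_width: 0.0881
grasp_force: 0.0
```

```bash
python3 -c "
from rig import arm
print(arm.job_done())"
```

```text
the job is handed in; nothing more can be done
None
```

I handed the job in at about 32 s, with no verdict printed: the mill is on wood, the shaker on white, the jar on red and the mandarin on blue, all upright and each measured within about 3 mm of its coaster's centre.

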